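# Hang the diffuser and raise its telescopic stand

### The arm

A 7-joint arm with a two-finger parallel gripper is mounted at the origin on the work surface. World frame = base frame: x ahead of the robot, y to its left, z up, the work surface at z = 0. Lengths are in mm, angles in degrees, forces in N, time in s.
With the tool pointing down it reaches from about 400 to 900 mm from the base axis. Payload 5.5 kg.
Tool frame: the origin (TCP) lies between the finger pads, 19 mm behind the fingertips; this is the grasp point; z points along the fingers, y is the line along which they close (so a half turn about z gives the same grasp; the last joint's range is limited). The gripper opens to 92 mm and grips with 3 to 60 N. Pads are 19 mm wide; open, the fingers measure 130 mm over their backs; the gripper's body (75 mm by 190 mm) begins 47 mm behind the grasp point.
Start: joints at [82.976, 28.699, -24.465, 88.831, 12.651, 65.22, -12.049], TCP at [244.627, -602.21, 245.529] pointing down, gripper open.
Joint ranges: [-164.97, 164.97], [-17.58, 116.51], [-87.97, 89.64], [11.32, 138.91], [-80.73, 260.73], [10.89, 115.49], [-147.41, 147.41]. Speed limits (degrees/s): [147.25, 147.25, 180, 180, 180, 180, 180].

### API

Orientations are given as a 3x3 rotation matrix whose columns are the frame's x, y, z axes.
In Python, from bench import manip gives the robot as it stands.
- The arm moves only by the shell command python3 inch.py 'ROWS' [OPENING]. ROWS is a JSON object with one list for each field, all of the same length, 1 to 5, a row being the entries at one place: tx, ty, tz (the shift in units of 100 mm), ax, ay, az (a rotation vector in degrees); each row is the pose to reach, as a shift and turn from the pose commanded when the command began, along the tool's axes at that moment; what a row does not reach only later rows make up. A row lasts 1/8 s, in which the tool goes at most 62.5 mm and 10.7 degrees, less where a joint would pass 70% of its speed; a pose out of reach is approached as far as the arm can. OPENING is the finger opening in mm, set as the command begins (- or left out keeps the last). The fingers move at their own pace and stop on an object; the grip force is fixed at half the most. Time passes only in rows, so rows that do not move let the fingers close. It prints the time, the measured TCP pose, the force, the opening and the grip force at its end. Input that does not fit is refused with a message, and nothing moves.
- manip.read_state(): the state, without advancing time (a new reading comes with each control period).
- manip.read_camera(name): name is "scene" or "top" or "wrist"; returns a dict with "pixels" (420x560x3 uint8, blue, green, red), "camera_matrix" (3x3 intrinsics, pixels), "xyz" and "orientation" of the camera in the world. Camera axes: x right, y down, z forward; pixel columns grow to the right and rows downward; lengths in mm; the calibration is good to about 2 mm. A picture is of the moment at which its call begins. There is no depth.
- manip.hand_in(): hands the job in; it is judged then, once.
The state is a dict: "time_s": time; "qpos": joint angles; "joint_vel": joint speeds; "tau": joint torques, N m; "eef_pos": TCP position; "tcp_rot": TCP orientation; "wrist_force": force on the tool from outside, world axes, zero at the start; "torque": the same for the moment, N m; "grip_width": finger opening in mm; "gripper_force": force on a finger pad.
Only numpy, scipy, OpenCV 4.12 (cv2) and the standard library are available. Lean on these libraries where they do the work, as an engineer would, in place of code of your own. Each camera call takes 0.05 s, during which the arm holds its last target. There are 200 camera calls.

### The job

Hang the white air freshener diffuser by its handle on the hook of the telescopic stand and let go of it. Then take the stand's black handle so that your grip squeezes in the button on its side, pull it straight up past the first stop to the second stop so that both sections are fully out, and finish still holding it up there with the button squeezed in and the diffuser hanging on the hook. Leave the other things on the console where they are.

Things in the scene. Friction and masses are not known exactly. Their poses are not given: they have to be found in the camera images.
- stand: telescopic hanging stand; round marble foot (124 mm across, 20 mm thick) fixed to the console. Origin under the foot's centre, z up along the mast. Pushed in it is 225 mm tall: steel sleeve (collar 42 mm across, to z = 160 mm), above it the sections and a black handle block (30 mm along x, 32 mm along y, z = 185 to 225 mm). The hook arm leaves the handle along -x; the button is on its +y face
- lower_section (a joint): how far the lower, thicker section is out of the sleeve (m): 0 pushed in, 0.055 fully out. It comes out only after the upper section has reached its end (first stop); its own end is the second stop. Sinks back by its weight when let go. 0.2 kg
- upper_section (a joint): how far the upper section with handle and hook is out of the lower one (m): 0 pushed in, 0.055 fully out (first stop). A bolt locks it at 0 until the button is in by 3 mm. Slides straight up without turning, sinks back when let go. 0.25 kg; the whole pull takes under 10 N
- button (a joint): how far the release button is squeezed in (m): 0 out, 0.005 fully in (about 6.5 N; 2 N to start it), springs back when let go. It slides along the stand's -y
- hook_seat (a point): middle of the hook's level seat, on top of the 10 mm round hook arm, 88 mm from the mast axis along the stand's -x, z = 220 mm with the mast pushed in (rises with the handle). The seat spans 20 mm towards the mast and 18 mm towards the tip of the arm
- hook_tip (a point): centre of the upturned round end of the hook arm (10 mm thick), 118 mm from the mast axis along the stand's -x; its top is 11 mm above the top of the seat. Nothing stands beyond it, so an eye can be threaded on from there, towards the mast
- handle (a point): on the mast axis in the black handle, 17 mm below its top (z = 208 mm pushed in), the height for the TCP. Fingers closing along the stand's y press the button with one pad and bear on the far face with the other. Handle with button: 38 mm wide along y, 33 mm with the button in
- button_face (a point): centre of the round button's outer face (15 mm across), 22 mm from the mast axis along the stand's +y, 20 mm below the handle's top; it sticks 6 mm out of the handle
- diffuser: empty white plastic diffuser, about 0.12 kg, upright, 142 mm tall, origin under its centre. Round body 60 mm across, 58 mm tall; on it a flat upright handle in the y-z plane (60 mm wide, 10 mm thick along x) with a window 44 x 44 mm (z = 58 to 102 mm) for the hook, either way round, and above it a solid bar (z = 102 to 142 mm) to pinch with fingers closing along x
- diffuser_eye (a point): middle of the window's upper edge (underside of the bar), 102 mm above the diffuser's origin; rests on the hook seat when hung
- diffuser_grip (a point): in the middle of the handle's bar, 138 mm above the diffuser's origin, 4 mm below the handle's top, 36 mm above the eye: the point for the TCP. Gripped here, the fingertips stay clear above the hook's tip
- mabkhara: wooden incense burner with a swing lid on top, 84 mm wide, 143 mm tall, origin under its centre; a bystander
- dish: turquoise glass dish, 120 mm across, 32 mm tall, origin under its centre; a bystander
- vehicle_key: stainless steel vehicle key lying flat, about 77 x 24 mm, 10 mm thick, origin on its underside; a bystander
- perfume: amber glass bottle, 48 mm across, 110 mm tall, origin under its centre; a bystander
- chip_box: small closed wooden box, 90 x 60 mm, 35 mm tall, origin under its centre; a bystander
- coin_cup: white ceramic cup without handle, 64 mm across, 60 mm tall, origin under its centre; a bystander

How it is judged (in metres and radians):
On the way, in this order (a step that is already met when the one before it is completed fails the run):
1. the diffuser hangs by its handle on the hook, let go, with the mast still pushed in (distance between diffuser_eye and hook_seat below 0.022 m and contact force between diffuser and stand above 0.2 N and contact force between each of the fingers, the arm and diffuser below 0.1 N and value of joint upper_section below 0.01 m), for 0.3 s.
2. the button is squeezed in by the fingers with the mast still pushed in (value of joint button above 0.003 m and contact force between the fingers and stand above 1 N and value of joint lower_section below 0.01 m), for 0.05 s.
3. the first stop: the upper section is out while the button is in (value of joint upper_section above 0.049 m and value of joint button above 0.003 m), for 0.05 s.
At the end, for the whole second after the job is handed in: both sections out (each within 6 mm of 55 mm), the fingers gripping the handle (over 2 N) with the button in by over 3 mm; the diffuser hangs on the hook (window's upper edge within 22 mm of mid-seat), untouched by the robot, hardly swinging (all of step 3 and distance between diffuser_eye and hook_seat below 0.022 m and contact force between diffuser and stand above 0.2 N and contact force between each of the fingers, the arm and diffuser below 0.1 N and value of joint lower_section above 0.049 m and contact force between the fingers and stand above 2 N and velocity of joint lower_section below 0.02 m/s and linear speed of diffuser below 0.15 m/s); the arm keeps its last pose, push and grip.
It fails at once if one of the six bystanders is pushed more than 25 mm from its place (distance of any of mabkhara, dish, vehicle_key, perfume, chip_box, coin_cup from where it was at the start of the episode above 0.025 m).
It also fails if it takes over 64 s, if anything falls off the work surface, if the arm or the gripper's body presses on something with over 40 N, if the wrist force passes 120 N, or if a joint passes its speed limit or range.

## Working session

There is one attempt and no reset: what is moved stays moved. The work goes in short steps, Python scripts to look and compute and a shell command to move; the robot and the scene stay as the last step left them, time stands still between calls to the robot, and variables do not carry over. Pictures are saved under pics/ and viewed, at most 12 in all, crops included, and the job is handed in when it is done.

```bash
ls; mkdir -p pics
cat > h.py <<'E'
import numpy as np, cv2
from bench import manip
def cam(n):
    c=manip.read_camera(n); c['K']=np.array(c['camera_matrix']);c['R']=np.array(c['orientation']);c['p']=np.array(c['xyz']);c['img']=np.array(c['pixels']);return c
def ray(c,u,v):
    d=c['R']@np.linalg.inv(c['K'])@np.array([u,v,1.]);return c['p'],d/np.linalg.norm(d)
def plane(c,u,v,z):
    p,d=ray(c,u,v);return p+d*(z-p[2])/d[2]
def tri(rs):
    A=sum(np.eye(3)-np.outer(d,d) for p,d in rs);b=sum((np.eye(3)-np.outer(d,d))@p for p,d in rs)
    x=np.linalg.solve(A,b);return x,[np.linalg.norm((np.eye(3)-np.outer(d,d))@(x-p)) for p,d in rs]
def proj(c,X):
    q=c['K']@(c['R'].T@(np.array(X)-c['p']));return q[:2]/q[2]
E
python3 - <<'E'
from h import *
for n in('scene','top'):
    c=cam(n);cv2.imwrite(f'pics/{n}0.png',c['img']);print(n,c['p'],c['R'].round(3).tolist(),c['K'].tolist())
s=manip.read_state();print(s['time_s'],s['tcp_rot'],s['grip_width'])
E
```

```text
bench.py
inch.py
pics
scene [1421.37452072 -113.06306197 1386.07059599] [[0.152, 0.808, -0.57], [0.988, -0.127, 0.083], [-0.005, -0.576, -0.818]] [[453.41382506464396, 0.0, 287.33759397475285], [0.0, 453.41382506464396, 208.23322853684797], [0.0, 0.0, 1.0]]
top [ 399.78170135    9.90760244 1371.51411411] [[0.014, -0.99, 0.143], [-1.0, -0.012, 0.013], [-0.011, -0.143, -0.99]] [[473.31200227140044, 0.0, 287.61817341223895], [0.0, 473.31200227140044, 207.7535790983775], [0.0, 0.0, 1.0]]
0.1 [[ 9.26486389e-01  3.76327818e-01 -5.87077499e-04]
 [ 3.76328267e-01 -9.26484901e-01  1.66215518e-03]
 [ 8.15967928e-05 -1.76089801e-03 -9.99998446e-01]] 91.65838183730396
```

```bash
sleep 1; ls pics
```

```text
scene0.png
top0.png
```

View pics/scene0.png

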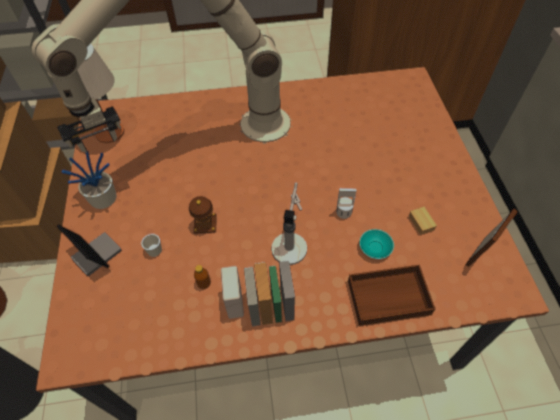

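View pics/top0.png

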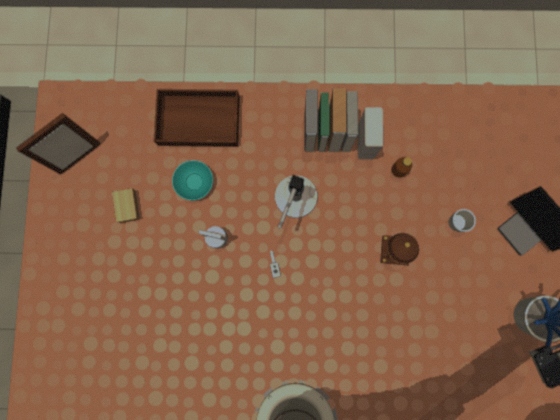

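The scene view shows the diffuser at about (346,203), the stand's handle at (289,215) and its foot at (290,248). In the top view the diffuser is at (215,237), the foot at (296,197), the handle at (297,185) and the hook tip near (282,226).

Run:
```python
from h import *
t=cam('top');s=cam('scene');w=cam('wrist')
print('foot',plane(t,296,197,20),plane(s,290,248,20))
print('handle',tri([ray(t,297,182),ray(s,290,213)]))
print('tip',plane(t,282,226,225))
print('diff',plane(t,212,235,142),plane(s,347,191,142))
a=cv2.resize(t['img'][165:255,195:325],None,fx=6,fy=6,interpolation=cv2.INTER_CUBIC)
b=cv2.resize(s['img'][170:270,260:390],None,fx=6,fy=6,interpolation=cv2.INTER_CUBIC)
cv2.imwrite('pics/ta.png',a);cv2.imwrite('pics/sb.png',b)
st=manip.read_state();R=np.array(st['tcp_rot']);print('cam in tool',R.T@(w['p']-st['eef_pos']),(R.T@w['R']).round(3),w['K'])
```

```text
foot [626.40882896   3.75163943  20.        ] [637.89572093   9.810827    20.        ]
handle (array([630.35431627,   6.78238627, 223.78984109]), [np.float64(4.182420827637991), np.float64(4.182420827637964)])
tip [520.06771832  37.95129841 225.        ]
diff [502.8858518  222.17979865 142.        ] [514.75230069 227.93360443 142.        ]
cam in tool [  69.02929506    1.43094561 -139.54339537] [[-0.    -0.965 -0.261]
 [ 1.    -0.    -0.   ]
 [-0.    -0.261  0.965]] [[334.2686775    0.         281.90946406]
 [  0.         334.2686775  216.39062   ]
 [  0.           0.           1.        ]]
```
```bash
sleep 2
```

View pics/ta.png

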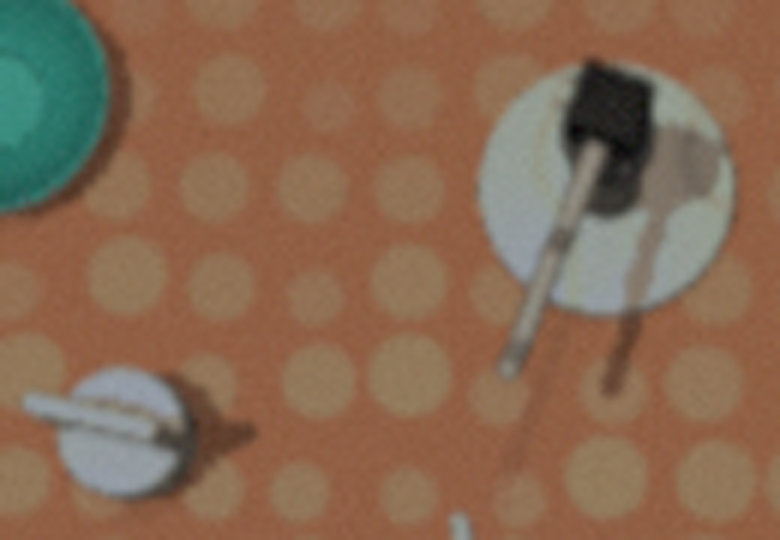

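View pics/sb.png

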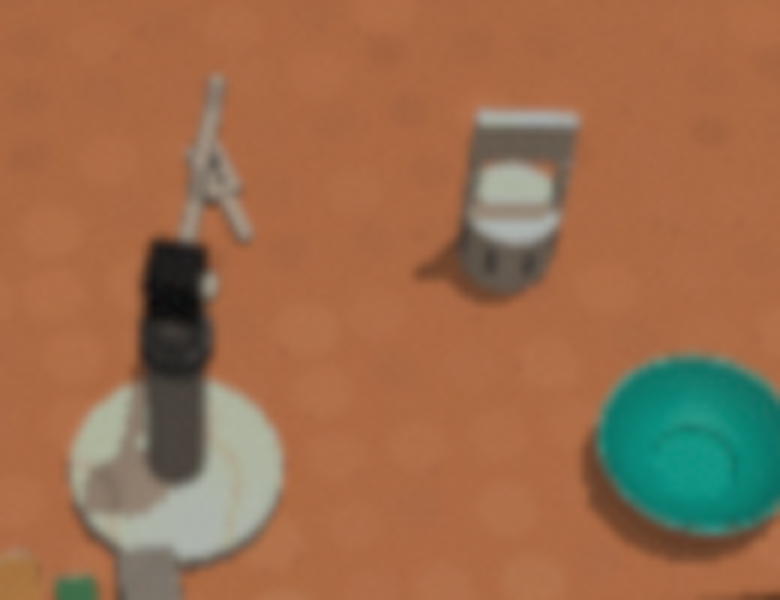

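The top crop (6×) has the bar running (25,403)–(160,431), the hook tip at (510,368), the hook root at (598,148) and the foot centred at (607,187). The scene crop has the bar top at (478,117)–(577,120), the hook tip at (216,80), and the white button at (208,285) on the handle's world +y side.

Run:
```python
from h import *
t=cam('top');s=cam('scene')
T=lambda x,y:ray(t,195+(x+.5)/6-.5,165+(y+.5)/6-.5)
S=lambda x,y:ray(s,260+(x+.5)/6-.5,170+(y+.5)/6-.5)
for n,a,b in [('barL',(25,403),(577,120)),('barR',(158,431),(478,117)),('tip',(510,368),(216,80)),('handle top c',(614,97),(176,246)),('bodyc',(0,0),(0,0))][:4]:
    X,e=tri([T(*a),S(*b)]);print(n,X.round(1),np.round(e,1))
p,d=T(607,187);print('foot',p+d*(20-p[2])/d[2]); p,d=S(177,468);print(p+d*(20-p[2])/d[2])
p,d=T(598,148);print('root',p+d*(215-p[2])/d[2]);p,d=T(510,368);print('tip',p+d*(225-p[2])/d[2])
st=manip.read_state();print(st['time_s'],st['eef_pos'])
```

```text
barL [511.4 258.9 139.1] [1.1 1.1]
barR [500.1 201.7 138.8] [2.4 2.4]
tip [520.   45.2 229.1] [1.5 1.5]
handle top c [630.5   5.3 237.5] [2.3 2.3]
foot [630.06855265   4.51672748  20.        ]
[635.75727536   6.92445889  20.        ]
root [613.16040358   9.20361615 215.        ]
tip [520.19707006  43.83864751 225.        ]
0.35 [ 244.56629337 -602.06600766  245.26196796]
```

The rows are not in the units I measure in: shifts go in units of 100 mm. I convert before sending: -155 mm is -1.55, -150 mm is -1.5.

```bash
python3 inch.py '{"tx":[0,0.4,0.95,1.45,1.95],"ty":[0,-0.1,-0.35,-0.65,-0.95],"tz":[-0.6,-1.2,-1.4,-1.5,-1.55],"ax":[0,0,0,0,0],"ay":[0,0,0,0,0],"az":[0,0,0,0,0]}' -; python3 inch.py '{"tx":[0.5,0.9,1.2,1.5,1.8],"ty":[-0.25,-0.7,-1.2,-1.75,-2.3],"tz":[0,0,0,0,0],"ax":[0,0,0,0,0],"ay":[0,0,0,0,0],"az":[-10,-20,-30,-40,-50]}'
python3 - <<'E'
from h import *
st=manip.read_state();R=np.array(st['tcp_rot']);print(st['time_s'],st['eef_pos'],st['qpos'],R.round(3).tolist());print(R.T@(np.array([506,230,290])-st['eef_pos']))
E
```

```text
time_s: 0.98
eef_pos: [389.7, -441.0, 401.6]
tcp_rot: [[0.927, 0.376, 0.001], [0.376, -0.927, -0.002], [0.001, 0.002, -1.0]]
wrist_force: [0.6, 1.1, 0.1]
grip_width: 91.6
gripper_force: 0.0
time_s: 1.6
eef_pos: [468.6, -159.7, 400.5]
tcp_rot: [[0.302, 0.953, 0.0], [0.953, -0.302, -0.001], [-0.0, 0.001, -1.0]]
wrist_force: [1.4, 0.7, 0.9]
grip_width: 91.7
gripper_force: 0.0
1.6 [ 468.60334807 -159.66665917  400.49732415] [ 59.18583262   7.14261412 -47.44064835  97.6954307    5.4140908
  77.48042476  -6.77104355] [[0.302, 0.953, 0.0], [0.953, -0.302, -0.001], [-0.0, 0.001, -1.0]]
[382.83609266 -82.01274756 110.26653566]
```

```bash
python3 inch.py '{"tx":[0.6,1.2,1.7,1.7],"ty":[-0.1,-0.2,-0.3,-0.3],"tz":[0,0,0,0],"ax":[0,0,0,0],"ay":[0,0,0,0],"az":[-6.6,-6.6,-6.6,-6.6]}'
python3 - <<'E'
from h import *
w=cam('wrist');np.save('w1.npy',w,allow_pickle=True);cv2.imwrite('pics/w1.png',w['img'])
st=manip.read_state();R=np.array(st['tcp_rot']);print(R.T@(np.array([506,230,290])-st['eef_pos']))
for X in ([520,45,231],[632,6,225],[506,230,142]):print(proj(w,X))
E
python3 inch.py '{"tx":[0.6,1.2,1.6,1.6],"ty":[-0.15,-0.3,-0.4,-0.4],"tz":[0.3,0.6,0.6,0.6],"ax":[0,0,0,0],"ay":[0,0,0,0],"az":[0,0,0,0]}'
python3 - <<'E'
from h import *
w=cam('wrist');np.save('w2.npy',w,allow_pickle=True);cv2.imwrite('pics/w2.png',w['img'])
st=manip.read_state();R=np.array(st['tcp_rot']);print(R.T@(np.array([506,230,290])-st['eef_pos']))
for X in ([520,45,231],[632,6,225],[506,230,142]):print(proj(w,X))
E
```

```text
time_s: 2.1
eef_pos: [492.1, 14.6, 401.0]
tcp_rot: [[0.187, 0.982, 0.001], [0.982, -0.187, 0.001], [0.001, 0.001, -1.0]]
wrist_force: [-0.5, -1.2, 0.2]
grip_width: 91.9
gripper_force: 0.0
[217.28533353 -28.21495813 110.58187638]
[305.24073719 163.56737418]
[427.69404365 181.19758144]
[255.85942121 -19.23587228]
time_s: 2.65
eef_pos: [483.1, 177.3, 339.9]
tcp_rot: [[0.19, 0.982, -0.001], [0.982, -0.19, 0.002], [0.001, -0.002, -1.0]]
wrist_force: [0.2, -0.6, 0.6]
grip_width: 91.7
gripper_force: 0.0
[58.73864657 10.75084322 49.95528756]
[352.81490773 354.64718953]
[481.34824396 366.6322416 ]
[294.75935742 139.0801348 ]
```

```bash
sleep 8;python3 -c "
import cv2,numpy as np
a=cv2.imread('pics/w1.png');b=cv2.imread('pics/w2.png');cv2.imwrite('pics/w12.png',cv2.resize(np.vstack([a,b]),(400,600)) )"
```

```text
(no output)
```

View pics/w2.png

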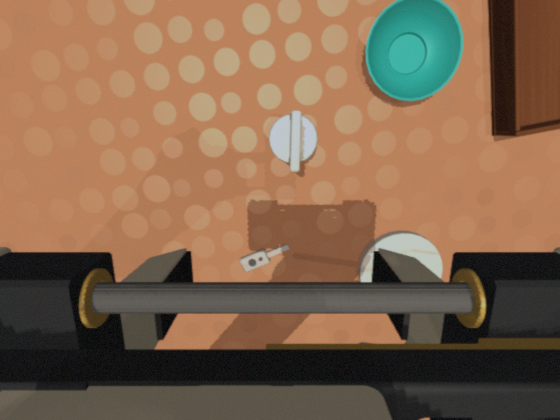

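View pics/w1.png

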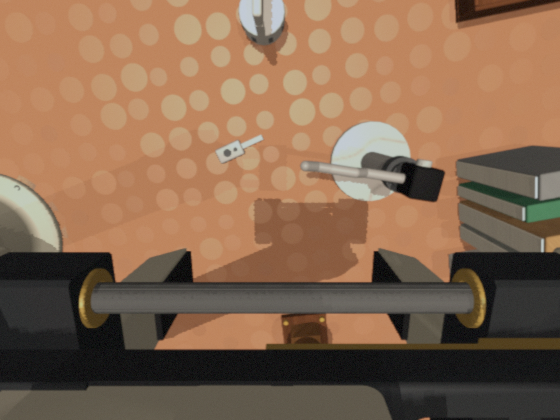

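w2 shows the bar top from (297,111) to (295,171), where the estimate predicted. w1 shows the hook tip at (307,166), the arm running to its root at (404,179), and the handle's top face centred at (425,183).

Run:
```python
from h import *
w1=np.load('w1.npy',allow_pickle=True).item();w2=np.load('w2.npy',allow_pickle=True).item();t=cam('top');s=cam('scene')
T=lambda x,y:ray(t,195+(x+.5)/6-.5,165+(y+.5)/6-.5)
S=lambda x,y:ray(s,260+(x+.5)/6-.5,170+(y+.5)/6-.5)
X,e=tri([T(510,368),S(216,80),ray(w1,307,166)]);print('tip',X,e)
X,e=tri([T(614,97),S(176,246),ray(w1,425,183)]);print('hand',X,e)
print('w1 tip,root,hand', plane(w1,307,166,228),plane(w1,404,179,215),plane(w1,425,183,225))
# bar mask in w2
g=w2['img'][100:185,270:320].astype(int);hsv=cv2.cvtColor(w2['img'],cv2.COLOR_BGR2HSV)[100:185,270:320]
print(hsv[40,::3].tolist())
print('bar ends',plane(w2,297,111.5,142),plane(w2,295.2,171,142))
X,e=tri([T(25,403),S(577,120),ray(w2,297,111.5)]);print(X,e)
X,e=tri([T(158,431),S(478,117),ray(w2,295.2,171)]);print(X,e)
```

```text
tip [520.68867631  44.21511674 230.72268627] [np.float64(1.2144419991948605), np.float64(2.3313826977783707), np.float64(1.8169694751811032)]
hand [628.49877706   5.81025095 233.31236294] [np.float64(3.784924605287868), np.float64(2.237909909362796), np.float64(2.382880861587357)]
w1 tip,root,hand [521.37704607  42.12064769 228.        ] [613.36498943  10.14587865 215.        ] [629.34400863   4.74534066 225.        ]
[[99, 9, 192], [108, 22, 209], [106, 21, 207], [100, 15, 203], [98, 14, 202], [98, 15, 202], [99, 13, 199], [35, 18, 173], [105, 20, 206], [99, 13, 201], [20, 31, 172], [14, 18, 183], [108, 21, 209], [106, 21, 208], [105, 20, 206], [99, 13, 199], [12, 126, 184]]
bar ends [512.79788737 255.10641134 142.        ] [500.77560207 199.02061837 142.        ]
[512.26333597 257.27864035 141.14702962] [np.float64(1.242756982931888), np.float64(2.1861474499044453), np.float64(2.219842124202036)]
[500.6758335  200.51950051 140.76685638] [np.float64(1.8782180170642255), np.float64(3.2909045538730584), np.float64(1.6524101051286706)]
```

```bash
python3 inch.py '{"tx":[0.4,0.57,0.57,0.57],"ty":[0.1,0.12,0.12,0.12],"tz":[0.4,0.9,1.4,1.4],"ax":[0,0,0,0],"ay":[0,0,0,0],"az":[1,1,1,1]}'
python3 - <<'E'
from h import *
st=manip.read_state();R=np.array(st['tcp_rot']);print(R.T@(np.array([506.6,228,138])-st['eef_pos']),R[:,1])
w=cam('wrist');cv2.imwrite('pics/w3.png',w['img'])
E
```

```text
time_s: 3.3
eef_pos: [506.0, 223.3, 197.0]
tcp_rot: [[0.216, 0.976, -0.007], [0.976, -0.216, -0.004], [-0.005, -0.006, -1.0]]
wrist_force: [-0.1, -0.4, -0.2]
grip_width: 91.6
gripper_force: 0.0
[ 5.00259002e+00 -5.31439241e-02  5.89261163e+01] [ 0.97631628 -0.21626483 -0.00600387]
```

Scaled: 60 mm is 0.6, 58 mm is 0.58.

```bash
python3 inch.py '{"tx":[0.03,0.04,0.04,0.04],"ty":[0,0,0,0],"tz":[0.3,0.58,0.6,0.6],"ax":[0,0,0,0],"ay":[0,0,0,0],"az":[0,0,0,0]}'
python3 - <<'E'
from h import *
st=manip.read_state();R=np.array(st['tcp_rot']);print(R.T@(np.array([506.6,228,138])-st['eef_pos']),R[:,1])
w=cam('wrist');cv2.imwrite('pics/w4.png',w['img'])
E
sleep 3
```

```text
time_s: 3.85
eef_pos: [509.9, 231.4, 142.7]
tcp_rot: [[0.214, 0.977, 0.003], [0.977, -0.214, 0.001], [0.002, 0.003, -1.0]]
wrist_force: [0.1, 0.5, -0.1]
grip_width: 91.9
gripper_force: 0.0
[-3.99643461 -2.48178066  4.67209157] [ 0.97675576 -0.21433549  0.00291246]
```

View pics/w4.png

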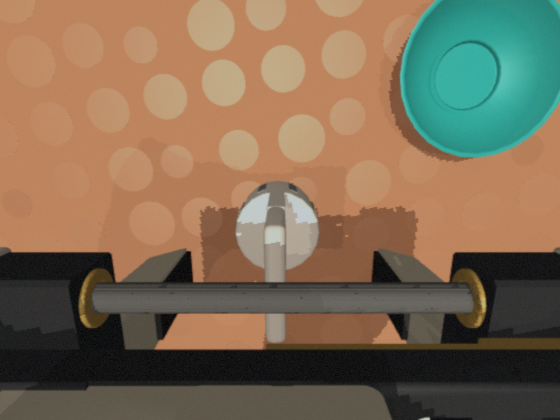

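The bar lies between the open fingers at u≈276, v≈228–342, and is well aligned. I'll apply the small correction and close.

Scaled: -4 mm is -0.04, -2.5 mm is -0.025.

```bash
python3 inch.py '{"tx":[-0.04,-0.04,-0.04],"ty":[-0.025,-0.025,-0.025],"tz":[0.045,0.045,0.045],"ax":[0,0,0],"ay":[0,0,0],"az":[0,0,0]}'; python3 inch.py '{"tx":[0,0,0,0,0],"ty":[0,0,0,0,0],"tz":[0,0,0,0,0],"ax":[0,0,0,0,0],"ay":[0,0,0,0,0],"az":[0,0,0,0,0]}' 0
```

```text
time_s: 4.28
eef_pos: [504.9, 228.0, 136.1]
tcp_rot: [[0.213, 0.977, 0.0], [0.977, -0.213, -0.0], [0.0, 0.0, -1.0]]
wrist_force: [-0.0, -0.2, -0.9]
grip_width: 91.7
gripper_force: 0.0
time_s: 4.9
eef_pos: [504.9, 228.0, 135.8]
tcp_rot: [[0.213, 0.977, -0.0], [0.977, -0.213, -0.0], [-0.0, -0.0, -1.0]]
wrist_force: [0.2, 0.1, -0.2]
grip_width: 46.5
gripper_force: 0.0
```

Scaled: -145 mm is -1.45, -130 mm is -1.3.

```bash
python3 inch.py '{"tx":[0,0,0,0,0],"ty":[0,0,0,0,0],"tz":[0,0,0,0,0],"ax":[0,0,0,0,0],"ay":[0,0,0,0,0],"az":[0,0,0,0,0]}'; python3 inch.py '{"tx":[0,0,0,0,0],"ty":[0,0,0,0,0],"tz":[-0.3,-0.8,-1.3,-1.45,-1.45],"ax":[0,0,0,0,0],"ay":[0,0,0,0,0],"az":[0,0,0,0,0]}'
python3 - <<'E'
from h import *
st=manip.read_state();print(st['eef_pos'],st['tcp_rot'][:2],st['grip_width'],st['gripper_force'],st['wrist_force'])
E
```

```text
time_s: 5.52
eef_pos: [504.8, 227.9, 135.7]
tcp_rot: [[0.213, 0.977, -0.0], [0.977, -0.213, -0.0], [-0.0, -0.0, -1.0]]
wrist_force: [-0.2, -0.8, -0.9]
grip_width: 9.9
gripper_force: 30.0
time_s: 6.15
eef_pos: [505.2, 228.0, 281.3]
tcp_rot: [[0.213, 0.977, 0.002], [0.977, -0.213, -0.0], [0.0, 0.002, -1.0]]
wrist_force: [-0.2, -0.1, -1.7]
grip_width: 10.0
gripper_force: 30.0
[505.21032282 227.97519165 281.25634191] [[ 2.13277178e-01  9.76990424e-01  1.59901479e-03]
 [ 9.76991703e-01 -2.13277290e-01 -1.02132305e-04]] 9.967610375337657 29.99508887529373 [-0.19402794 -0.06882295 -1.67328133]
```

```bash
python3 inch.py '{"tx":[-0.3,-0.75,-1.2,-1.6,-1.72],"ty":[0.02,0.05,0.08,0.11,0.12],"tz":[0.02,0.04,0.05,0.05,0.05],"ax":[0,0,0,0,0],"ay":[0,0,0,0,0],"az":[2,4,6.7,6.7,6.7]}';python3 inch.py '{"tx":[0,0],"ty":[0,0],"tz":[0,0],"ax":[0,0],"ay":[0,0],"az":[0,0]}'
python3 - <<'E'
from h import *
st=manip.read_state();R=np.array(st['tcp_rot']);u=np.array([.9455,-.3256,0]);m=np.array([631,5,0])
print(st['eef_pos'],R[:,1], R.T@(m-88*u+[0,0,276]-st['eef_pos']))
s=cam('scene');t=cam('top')
a=cv2.resize(s['img'][150:260,250:370],None,fx=5,fy=5,interpolation=cv2.INTER_CUBIC)[:,:400]
b=cv2.resize(t['img'][160:270,230:330],None,fx=5,fy=5,interpolation=cv2.INTER_CUBIC)[:,:400]
cv2.imwrite('pics/pre.png',np.hstack([a,b]))
E
sleep 3
```

```text
time_s: 6.78
eef_pos: [478.4, 53.8, 273.6]
tcp_rot: [[0.33, 0.944, -0.004], [0.944, -0.33, -0.001], [-0.003, -0.003, -1.0]]
wrist_force: [0.1, -0.1, -1.1]
grip_width: 9.8
gripper_force: 30.0
time_s: 7.02
eef_pos: [479.8, 59.0, 275.5]
tcp_rot: [[0.324, 0.946, -0.0], [0.946, -0.324, 0.001], [0.001, -0.001, -1.0]]
wrist_force: [-0.5, 0.2, -1.1]
grip_width: 9.8
gripper_force: 30.0
[479.78237816  58.98993531 275.51100651] [ 9.46206698e-01 -3.23561866e-01 -7.76441862e-04] [-1.96704617 72.55269566 -0.54715328]
```

View pics/pre.png

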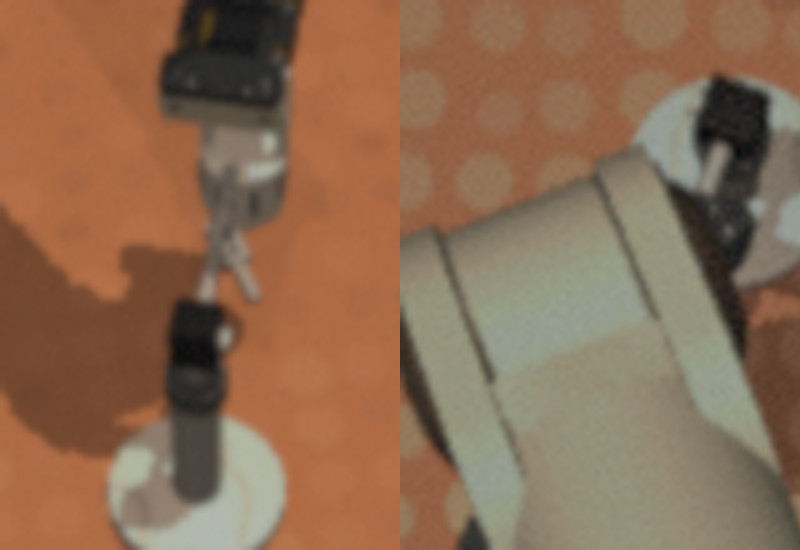

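Left (scene): the diffuser is held beyond the hook tip, which shows at about (226,168), with the arm's line pointing into the window. I'll thread it on now.

Scaled: -2 mm is -0.02, 72.5 mm is 0.725.

```bash
python3 inch.py '{"tx":[-0.02,-0.02,-0.02,-0.02,-0.02],"ty":[0.15,0.35,0.55,0.7,0.725],"tz":[0,0,0,0,0],"ax":[0,0,0,0,0],"ay":[0,0,0,0,0],"az":[0,0,0,0,0]}';python3 inch.py '{"tx":[0,0],"ty":[0,0],"tz":[0,0],"ax":[0,0],"ay":[0,0],"az":[0,0]}'
python3 - <<'E'
from h import *
st=manip.read_state();R=np.array(st['tcp_rot']);u=np.array([.9455,-.3256,0]);m=np.array([631,5,0])
print(R.T@(m-88*u+[0,0,254]-st['eef_pos']))
E
```

```text
time_s: 7.75
eef_pos: [548.3, 31.6, 275.0]
tcp_rot: [[0.326, 0.945, -0.002], [0.945, -0.326, 0.001], [0.0, -0.002, -1.0]]
wrist_force: [-1.1, 0.3, -1.5]
grip_width: 10.1
gripper_force: 30.0
time_s: 8.0
eef_pos: [547.4, 32.5, 276.0]
tcp_rot: [[0.325, 0.946, -0.0], [0.946, -0.325, -0.0], [-0.0, 0.0, -1.0]]
wrist_force: [-1.6, 0.8, -1.6]
grip_width: 10.2
gripper_force: 30.0
[ 1.25472113 -0.02886068 21.98829308]
```

Scaled: 1 mm is 0.01, 19 mm is 0.19.

```bash
python3 inch.py '{"tx":[0.01,0.01,0.01,0.01],"ty":[0,0,0,0],"tz":[0.08,0.15,0.19,0.19],"ax":[0,0,0,0],"ay":[0,0,0,0],"az":[0,0,0,0]}'; python3 inch.py '{"tx":[0,0,0],"ty":[0,0,0],"tz":[0.015,0.03,0.03],"ax":[0,0,0],"ay":[0,0,0],"az":[0,0,0]}'
```

```text
time_s: 8.5
eef_pos: [547.9, 32.8, 256.4]
tcp_rot: [[0.325, 0.946, -0.001], [0.946, -0.325, 0.0], [-0.0, -0.001, -1.0]]
wrist_force: [0.5, 0.5, -0.8]
grip_width: 9.8
gripper_force: 30.0
time_s: 8.88
eef_pos: [548.2, 32.9, 253.8]
tcp_rot: [[0.325, 0.946, -0.0], [0.946, -0.325, -0.0], [-0.0, -0.0, -1.0]]
wrist_force: [0.2, -0.1, -1.0]
grip_width: 9.7
gripper_force: 30.0
```

```bash
for i in 1 ; do python3 inch.py '{"tx":[0,0],"ty":[0,0],"tz":[0.01,0.01],"ax":[0,0],"ay":[0,0],"az":[0,0]}'|sed -n '2p;4p'; python3 inch.py '{"tx":[0,0],"ty":[0,0],"tz":[0.01,0.01],"ax":[0,0],"ay":[0,0],"az":[0,0]}'|sed -n '2p;4p';python3 inch.py '{"tx":[0,0],"ty":[0,0],"tz":[0.01,0.01],"ax":[0,0],"ay":[0,0],"az":[0,0]}'|sed -n '2p;4p';done
```

```text
eef_pos: [548.3, 32.9, 253.5]
wrist_force: [-1.9, 0.2, 4.3]
eef_pos: [548.4, 33.0, 253.2]
wrist_force: [-3.9, -0.7, 11.0]
eef_pos: [548.5, 33.1, 253.1]
wrist_force: [-6.1, -1.5, 17.8]
```

Seated. I'll relax the push and release.

```bash
python3 inch.py '{"tx":[0,0,0],"ty":[0,0,0],"tz":[-0.025,-0.025,-0.025],"ax":[0,0,0],"ay":[0,0,0],"az":[0,0,0]}'; python3 inch.py '{"tx":[0,0,0,0,0],"ty":[0,0,0,0,0],"tz":[0,0,0,0,0],"ax":[0,0,0,0,0],"ay":[0,0,0,0,0],"az":[0,0,0,0,0]}' 92;python3 inch.py '{"tx":[0,0,0,0,0],"ty":[0,0,0,0,0],"tz":[0,0,0,0,0],"ax":[0,0,0,0,0],"ay":[0,0,0,0,0],"az":[0,0,0,0,0]}'
python3 - <<'E'
from h import *
w=cam('wrist');cv2.imwrite('pics/w5.png',w['img'])
E
sleep 3
```

```text
time_s: 10.0
eef_pos: [548.5, 32.9, 253.5]
tcp_rot: [[0.325, 0.946, 0.001], [0.946, -0.325, 0.0], [0.0, 0.001, -1.0]]
wrist_force: [-0.4, -1.0, 4.0]
grip_width: 9.9
gripper_force: 30.0
time_s: 10.62
eef_pos: [548.2, 32.9, 253.3]
tcp_rot: [[0.325, 0.946, -0.0], [0.946, -0.325, 0.0], [0.0, -0.0, -1.0]]
wrist_force: [0.3, -1.1, 0.3]
grip_width: 55.1
gripper_force: 0.0
time_s: 11.25
eef_pos: [548.2, 32.9, 253.4]
tcp_rot: [[0.325, 0.946, 0.0], [0.946, -0.325, 0.0], [0.0, 0.0, -1.0]]
wrist_force: [-0.1, -0.4, 0.5]
grip_width: 91.8
gripper_force: 0.0
```

View pics/w5.png

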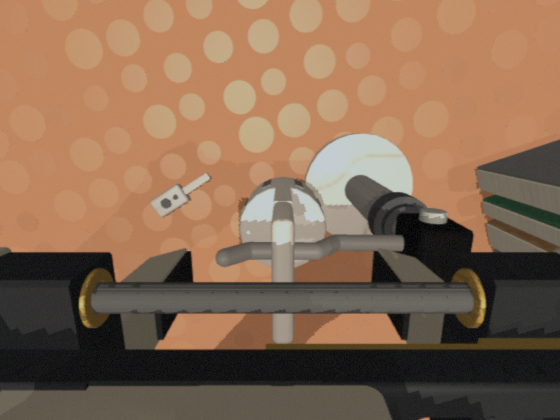

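It hangs: the arm passes through the window from the tip at (228,257) to (400,243), and the bar sits mid-seat at u≈284. I'll lift clear and turn 90° over the black handle.

```bash
python3 inch.py '{"tx":[0,0,0,0,0],"ty":[0,0,0,0,0],"tz":[-0.15,-0.4,-0.7,-0.95,-0.95],"ax":[0,0,0,0,0],"ay":[0,0,0,0,0],"az":[0,0,0,0,0]}'; python3 inch.py '{"tx":[0,0,0,0,0],"ty":[0.15,0.35,0.6,0.8,0.88],"tz":[0,0,0,0,0],"ax":[0,0,0,0,0],"ay":[0,0,0,0,0],"az":[-10,-20,-30,-40,-50]}';python3 inch.py '{"tx":[0,0,0,0,0],"ty":[0,0,0,0,0],"tz":[0,0,0,0,0],"ax":[0,0,0,0,0],"ay":[0,0,0,0,0],"az":[-10,-20,-30,-40,-40]}'
python3 - <<'E'
from h import *
w=cam('wrist');cv2.imwrite('pics/w6.png',w['img']);np.save('w6.npy',w,allow_pickle=True)
st=manip.read_state();R=np.array(st['tcp_rot']);print(R.T@(np.array([631,5,208])-st['eef_pos']),R[:,1])
print(proj(w,[631,5,225]),st['qpos'])
E
sleep 3
```

```text
time_s: 11.92
eef_pos: [549.5, 33.5, 351.2]
tcp_rot: [[0.325, 0.946, 0.005], [0.946, -0.325, -0.0], [0.001, 0.005, -1.0]]
wrist_force: [0.0, -0.4, 0.4]
grip_width: 91.9
gripper_force: 0.0
time_s: 12.55
eef_pos: [631.9, 3.4, 347.1]
tcp_rot: [[-0.519, 0.855, -0.001], [0.855, 0.519, 0.0], [0.001, -0.001, -1.0]]
wrist_force: [-0.5, 0.1, -0.2]
grip_width: 91.9
gripper_force: 0.0
time_s: 13.18
eef_pos: [631.1, 4.1, 347.4]
tcp_rot: [[-0.945, 0.327, -0.001], [0.327, 0.945, 0.001], [0.002, 0.0, -1.0]]
wrist_force: [0.5, -0.1, 0.5]
grip_width: 91.6
gripper_force: 0.0
[  0.23029655   0.72342668 139.58845299] [3.28729469e-01 9.44424105e-01 2.16379939e-04]
[285.15428437 214.76860684] [ 41.59748291  36.98676086 -70.55894214  83.5272984   34.73637019
  83.78755147  41.92306629]
```

View pics/w6.png

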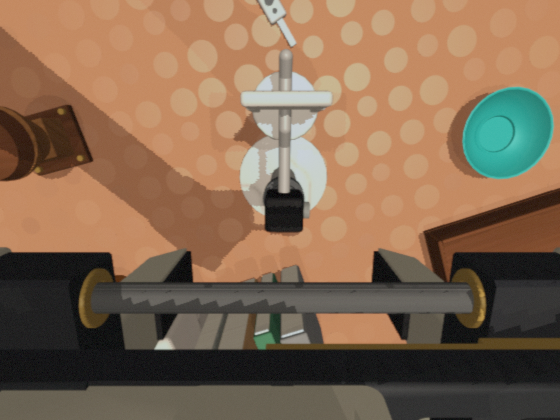

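The black handle's top is centred at about (284,217), as predicted. The button is at (305,209) on the tool +y side, the arm is aligned vertically, and the diffuser hangs at (286,99). I'll descend.

```bash
python3 inch.py '{"tx":[0,0,0,0,0],"ty":[0.005,0.005,0.005,0.005,0.005],"tz":[0.35,0.75,1.1,1.32,1.39],"ax":[0,0,0,0,0],"ay":[0,0,0,0,0],"az":[0,0,0,0,0]}'; python3 inch.py '{"tx":[0,0,0,0,0],"ty":[0,0,0,0,0],"tz":[0,0,0,0,0],"ax":[0,0,0,0,0],"ay":[0,0,0,0,0],"az":[0,0,0,0,0]}' 0;python3 inch.py '{"tx":[0,0,0,0],"ty":[0,0,0,0],"tz":[0,0,0,0],"ax":[0,0,0,0],"ay":[0,0,0,0],"az":[0,0,0,0]}'
```

```text
time_s: 13.85
eef_pos: [631.1, 4.6, 208.2]
tcp_rot: [[-0.945, 0.327, -0.002], [0.327, 0.945, -0.0], [0.001, -0.001, -1.0]]
wrist_force: [-0.8, -0.3, 0.3]
grip_width: 91.6
gripper_force: 0.0
time_s: 14.48
eef_pos: [631.6, 4.7, 209.6]
tcp_rot: [[-0.946, 0.326, 0.0], [0.326, 0.946, -0.0], [-0.0, -0.0, -1.0]]
wrist_force: [0.2, -0.6, 0.4]
grip_width: 46.2
gripper_force: 0.0
time_s: 14.98
eef_pos: [631.8, 5.3, 209.6]
tcp_rot: [[-0.946, 0.325, 0.001], [0.325, 0.946, 0.001], [-0.0, 0.001, -1.0]]
wrist_force: [0.1, 2.7, 1.2]
grip_width: 31.7
gripper_force: 30.0
```

Gripped at 30 N with the button in (32 mm). I'll pull up slowly.

Scaled: -6 mm is -0.06, -50 mm is -0.5.

```bash
python3 inch.py '{"tx":[0,0,0,0,0],"ty":[0,0,0,0,0],"tz":[-0.06,-0.16,-0.28,-0.4,-0.5],"ax":[0,0,0,0,0],"ay":[0,0,0,0,0],"az":[0,0,0,0,0]}'; python3 inch.py '{"tx":[0,0,0,0,0],"ty":[0,0,0,0,0],"tz":[-0.06,-0.12,-0.2,-0.28,-0.36],"ax":[0,0,0,0,0],"ay":[0,0,0,0,0],"az":[0,0,0,0,0]}';python3 inch.py '{"tx":[0,0,0,0,0],"ty":[0,0,0,0,0],"tz":[-0.08,-0.14,-0.2,-0.24,-0.24],"ax":[0,0,0,0,0],"ay":[0,0,0,0,0],"az":[0,0,0,0,0]}'
```

```text
time_s: 15.6
eef_pos: [631.6, 5.2, 259.3]
tcp_rot: [[-0.946, 0.325, 0.0], [0.325, 0.946, 0.001], [0.0, 0.001, -1.0]]
wrist_force: [3.1, 4.3, -3.2]
grip_width: 31.5
gripper_force: 30.0
time_s: 16.23
eef_pos: [631.6, 5.2, 294.8]
tcp_rot: [[-0.946, 0.325, -0.0], [0.325, 0.946, 0.001], [0.001, 0.001, -1.0]]
wrist_force: [4.0, 5.7, -7.1]
grip_width: 31.9
gripper_force: 30.0
time_s: 16.85
eef_pos: [631.6, 5.2, 319.1]
tcp_rot: [[-0.946, 0.325, 0.0], [0.325, 0.946, 0.001], [0.0, 0.001, -1.0]]
wrist_force: [3.2, 5.5, -4.0]
grip_width: 31.9
gripper_force: 30.0
```

```bash
python3 inch.py '{"tx":[0,0,0],"ty":[0,0,0],"tz":[-0.01,-0.02,-0.02],"ax":[0,0,0],"ay":[0,0,0],"az":[0,0,0]}'
python3 - <<'E'
from h import *
s=cam('scene');w=cam('wrist')
a=cv2.resize(s['img'][130:270,240:370],None,fx=3,fy=3,interpolation=cv2.INTER_CUBIC)
cv2.imwrite('pics/end.png',np.hstack([a,np.vstack([w['img'],])[:, 80:480]]))
E
sleep 3
```

```text
time_s: 17.23
eef_pos: [631.5, 5.2, 319.7]
tcp_rot: [[-0.946, 0.325, -0.001], [0.325, 0.946, 0.001], [0.001, 0.001, -1.0]]
wrist_force: [4.9, 5.2, -10.2]
grip_width: 32.2
gripper_force: 30.0
```

View pics/end.png

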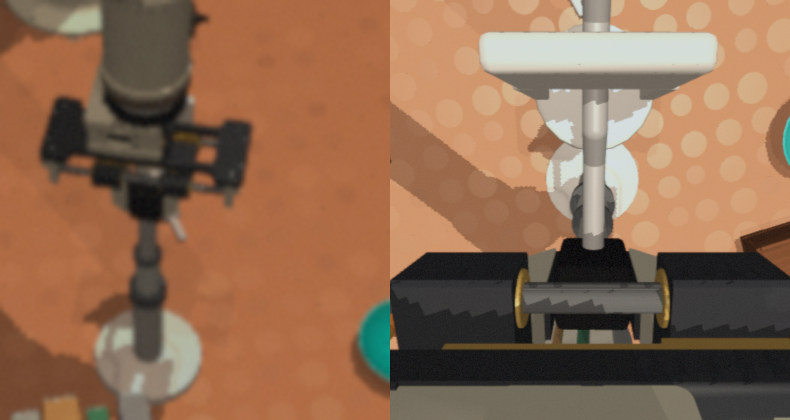

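The mast shows both sections out. The last 2 mm of command gave only 0.6 mm of travel while the force rose to 10 N, so it is at the second stop. The diffuser hangs on the arm, clear of the fingers.

```bash
python3 inch.py '{"tx":[0,0,0,0,0],"ty":[0,0,0,0,0],"tz":[-0.005,-0.005,-0.005,-0.005,-0.005],"ax":[0,0,0,0,0],"ay":[0,0,0,0,0],"az":[0,0,0,0,0]}'; python3 -c "
from bench import manip
print(manip.hand_in())"
```

```text
time_s: 17.95
eef_pos: [631.5, 5.2, 319.8]
tcp_rot: [[-0.946, 0.325, -0.001], [0.325, 0.946, 0.002], [0.001, 0.001, -1.0]]
wrist_force: [6.4, 6.2, -12.3]
grip_width: 31.9
gripper_force: 30.0
the job is handed in; nothing more can be done
None
```

The job is handed in at about 18 s, with the diffuser hanging on the hook, the mast pulled up about 110 mm to its second stop, and the handle still gripped with the button in; the hand-in returned no verdict.

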